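# Unsnap the receipt printer's cover and load a till roll

### The job

The receipt printer on the counter has run out of paper. Its cover is snapped on: pinch the two ribbed tabs on top of it together, evenly and gently so that neither cracks, and lift the cover straight off without wrenching it (if one catch hangs, ease the pinched tabs a little to one side or the other until both let go), then stand it right way up and flat on a bare patch of the worktop beside the printer. Then lay the spare till roll fully home in the cradle of the printer's paper well, lying across the printer, without dropping it or disturbing the other things; leave the well open, because I shall thread the paper myself.

Things in the scene. Friction and masses are not known exactly. Their poses are not given: they have to be found in the camera images.
- printer: Black receipt printer, 129 x 100 mm, fixed. Origin: on the worktop under the middle of its paper well; x to its back (ends at +45 mm), y to its left, z up; the head block with the steel tear bar is at the front (x -84 to -46 mm, 55 mm high). The cover sits over the well. Cover off, the well's rim is 46 mm above the worktop.
- well (a point): Where the roll's middle lies when fully home: 48.4 mm above the worktop, so the roll stands 29 mm above the rim. Axes as the printer's. The well's mouth is 62 mm (x) by at least 62 mm (y); sloping shoulders narrow it to 62 mm in y and a V cradle (25 degree faces) centres the roll in x.
- cover: Grey hollow cover, 90 (x) x 100 (y) x 44 mm, with a pinch ridge 52 x 35 mm (54 mm at its ends) on top (68 mm in all); 0.15 kg. Origin: middle of its lower edge, 38.5 mm above the worktop when snapped on; axes as the printer's. 1 mm side play. Sprung pins push it up with 4 N (3 mm travel). Clear when raised 15 mm. Over 18 N between cover and printer (7 N is there from pins and catches) breaks it.
- tabs (a point): Point in the middle of the ridge, between the two tabs and half-way up them: 57 mm above the cover's lower edge, 95.5 mm above the worktop while the cover is on. Axes as the cover's; the tabs face +y and -y and measure 66 mm over their outer faces, 52.8 mm when both are pressed to their stops. The cover's flat shoulder is 13 mm below this point.
- tab_left: Ribbed spring tab on the ridge's +y side, 34 mm long (x), 21 mm high, 4 mm thick; origin in its middle, 2 mm inside its outer face. 4 N starts it inward, 12 N (up to 2 N more with catch friction) brings it to its stop, 6.6 mm in. A hook inside moves with it. Both tabs must stay pressed while the cover is lifted. Over 20 N on a tab cracks it.
- tab_right: The same tab, mirrored. Both ride on one clip that floats 4.4 mm to either side. The printer's two hidden catches sit up to 4 mm off-centre to either side (it differs each time). Pressed fully, both hooks clear if the pinched tabs are centred within about 1 mm of the catches; else one hangs: the cover will not rise, and the pinched tabs must be eased sideways and tried again.
- roll_center (a point): Middle of the spare till roll: a solid white paper roll of 53 mm diameter and 57 mm length, 0.07 kg, lying on its side on the worktop (middle 26.4 mm up). Its z axis runs along the roll.
- bare_patch (a point): Middle of a bare patch of worktop (height 0), about 170 mm across, a good place for the cover; nothing marks it and any bare place at least 100 mm from the printer's origin will do.
- card_terminal: Bystander: card terminal with keys in a black cradle, 149 x 75 mm, 64 mm high; origin under its middle, x along it. Leave it alone.
- stapler: Bystander: red stapler, 130 x 32 mm, 34 mm high; origin under its middle, x along it. Leave it alone.
- honey_jar: Bystander: jar with a green lid, 66 mm across, 84 mm high; origin under its middle. Leave it alone.
- jam_jar: Bystander: jar with a red lid, 65 mm across, 97 mm high; origin under its middle. Leave it alone.
- muffin: Bystander: muffin, 85 mm across, 73 mm high; origin under its middle. Leave it alone.
- pen_cup: Bystander: grey pen cup, 68 mm across, 95 mm high; origin under its middle. Leave it alone.
There are look-alikes about, which are no part of the job. Leave any blue look-alike of the cover alone.

How it is judged:
By the outcome, as a careful person would: the job done as asked, in the order asked, and still so for the second after the job is handed in, with the robot touching nothing.
It also fails if it takes over 58 s, if anything falls off the work surface, if the arm or the gripper's body presses on something with over 40 N, if the wrist force passes 120 N, or if a joint passes its speed limit or range.

### The arm

A 6-joint arm with a two-finger parallel gripper is mounted at the origin on a cart in front of the work surface, level with it; the furniture and walls round the work are solid. World frame = base frame: x ahead of the robot, y to its left, z up, the work surface at z = 0. Lengths are in m, angles in rad, forces in N, time in s.
With the tool pointing down it reaches from about 0.35 to 0.775 m from the base axis. Payload 7.3 kg.
Tool frame: the origin (TCP) lies midway between the tips of the shut fingers; the grasp point (between the pads) lies 19 mm behind it; z points along the fingers, y is the line along which they close (so a half turn about z gives the same grasp; the last joint's range is limited). The gripper opens to 92 mm and grips with 3 to 60 N. Pads are 19 mm wide; open, the fingers measure 130 mm over their backs; the gripper's body (75 mm by 190 mm) begins 47 mm behind the grasp point.
Start: joints at [0.976, 0.342, 1.524, -0, 1.275, -0.146], TCP at [0.228, 0.473, 0.227] pointing down, gripper open.
Joint ranges: [-2.53, 2.53], [-0.77, 2.02], [0.04, 2.7], [-1, 4.14], [0.28, 2.66], [-3.11, 3.11]. Speed limits (rad/s): [2.57, 2.57, 3.14, 3.14, 3.14, 3.14].

### API

Orientations are given as [roll, pitch, yaw] about the fixed x, y, z axes, in that order (R = Rz(yaw) Ry(pitch) Rx(roll)).
In Python, from cell import monitor, vision, workorder gives the robot as it stands.
- The arm moves only by the tool move_arm, never from a script. Its argument "rows" is a list of rows, each a list of 5 numbers: the shift along the world's x, y, z in mm, then the turn about the world's z in rad, then the closure, from -1 (fully open) to 1 (shut). A call has 1 to 12 rows; each row shifts and turns the commanded pose from where the row before left it; what a row does not reach is not made up. A row lasts 1/10 s, in which the tool goes at most 50 mm and 8.59 degrees, less where a joint would pass 70% of its speed; a pose out of reach is approached as far as the arm can. A call is refused whole if a number of a shift passes 50 or a number of a turn 0.15, either way. A call with a gripper value outside its range is refused whole. The fingers move at their own pace and stop on an object; "newtons" is the grip in N (left out, the last holds). Time passes only in rows, so rows that do not move let the fingers close. It gives the time, the measured TCP pose, the force, the opening and the grip force at its end, in the units of the state.
- monitor.observe(): the state, without advancing time (a new reading comes with each control period).
- vision.read_camera(name): name is "scene" or "top" or "wrist"; returns the picture (420x560x3 uint8, red, green, blue); there is no depth.
- vision.get_calibration(name): a dict with "K" (3x3 intrinsics, pixels), "k1" (the pictures are not rectified: a ray, as slopes to the right and down, at radius r is drawn at 1 + k1 r^2 times it, then the intrinsics apply), "T" (4x4, takes a point from camera to world coordinates); the wrist camera has in their place "mount" (4x4, takes a point from camera to tool coordinates, whose origin is the TCP and whose axes are the flange's). Camera axes: x right, y up, looking along -z (the intrinsics and any distortion apply to the point x, -y, -z); pixel columns grow to the right and rows downward; lengths in m; the calibration is good to about 2 mm. A picture is of the moment at which its call begins: read the wrist's pose just before it. get_calibration takes no time and is no camera call.
- workorder.hand_in(): hands the job in; it is judged then, once.
The state is a dict: "time": time; "qpos": joint angles; "qvel": joint speeds; "joint_efforts": joint torques, N m; "tool_pos": TCP position; "tool_rot": TCP orientation; "contact_force": force on the tool from outside, world axes, zero at the start; "torque": the same for the moment, N m; "opening": finger opening in m; "grip_force": force on a finger pad.
Only numpy, scipy, OpenCV 4.12 (cv2) and the standard library are available. Lean on these libraries where they do the work, as an engineer would, in place of code of your own. Each camera call takes 0.05 s, during which the arm holds its last target. There are 200 camera calls.

## Working session

There is one attempt and no reset: what is moved stays moved. The work goes in short steps, Python scripts to look and compute and a tool call to move; the robot and the scene stay as the last step left them, time stands still between calls to the robot, and variables do not carry over. Pictures are saved under pics/ and viewed, at most 10 in all, crops included, and the job is handed in when it is done.

Besides the shell and the picture viewer there is one more tool, called by a JSON object that holds its "fn" and its "kwargs". move_arm: Moves the arm, as the interface text tells. Its arguments: {"type":"object","properties":{"rows":{"type":"array","items":{"type":"array","items":{"type":"number"}}},"newtons":{"type":"number"}},"required":["rows"]}

```bash
mkdir -p pics
cat > h.py <<'E'
import numpy as np, cv2
from cell import monitor, vision, workorder
from scipy.spatial.transform import Rotation as Ro
def cam(n):
    c=vision.get_calibration(n)
    if 'T' in c: return np.array(c['K']),c['k1'],np.array(c['T'])
    s=monitor.observe();T=np.eye(4);T[:3,:3]=Ro.from_euler('xyz',s['tool_rot']).as_matrix();T[:3,3]=s['tool_pos']
    return np.array(c['K']),c['k1'],T@np.array(c['mount'])
def shot(n,f):
    C=cam(n);im=np.array(vision.read_camera(n));cv2.imwrite('pics/'+f+'.png',im[:,:,::-1]);return im,C
def ray(C,u,v):
    K,k,T=C;p=cv2.undistortPoints(np.array([[[u,v]]],float),K,np.array([k,0,0,0.]))[0,0]
    d=T[:3,:3]@np.array([p[0],-p[1],-1]);return T[:3,3],d
def onz(C,u,v,z):
    o,d=ray(C,u,v);return o+d*(z-o[2])/d[2]
def proj(C,P):
    K,k,T=C;q=np.linalg.inv(T)@np.append(P,1);a=np.array([q[0],-q[1]])/-q[2];a=a*(1+k*(a@a))
    return K[:2,:2]@a+K[:2,2]
E
python3 - <<'E'
from h import *
a,C=shot('top','top');b,D=shot('scene','scene')
cv2.imwrite('pics/both.png',cv2.resize(np.hstack([a,b])[:,:,::-1],(800,300)))
print(C,D,monitor.observe())
E
```

```text
(array([[456.87126889,   0.        , 279.2784109 ],
       [  0.        , 456.87126889, 214.44091714],
       [  0.        ,   0.        ,   1.        ]]), -0.09159656540076719, array([[-6.59007547e-02,  9.70527206e-01, -2.31806026e-01,
         3.46941686e-01],
       [-9.97826153e-01, -6.41545234e-02,  1.50720248e-02,
         2.40305696e-01],
       [-2.43594953e-04,  2.32295373e-01,  9.72645259e-01,
         9.86133487e-01],
       [ 0.00000000e+00,  0.00000000e+00,  0.00000000e+00,
         1.00000000e+00]])) (array([[392.22152628,   0.        , 275.97309391],
       [  0.        , 392.22152628, 211.13604331],
       [  0.        ,   0.        ,   1.        ]]), -0.05738308654459073, array([[ 0.89076394,  0.26160542, -0.37162105,  0.16758058],
       [-0.4538402 ,  0.46913892, -0.75758679, -0.50385714],
       [-0.02384691,  0.84348757,  0.53661909,  0.61659478],
       [ 0.        ,  0.        ,  0.        ,  1.        ]])) {'time': 0.1, 'qpos': array([ 9.75994871e-01,  3.42657563e-01,  1.52487760e+00, -6.96490889e-06,
        1.27545918e+00, -1.46018982e-01]), 'qvel': array([ 4.32619580e-04, -1.03051346e-03, -2.22104355e-03, -7.13074702e-04,
       -1.03790646e-03, -4.79757372e-05]), 'joint_efforts': array([ 1.91041931e-03, -4.32007813e+01, -2.44693136e+01,  7.19409669e-02,
        5.26517385e-02,  3.50970559e-07]), 'tool_pos': array([0.22756711, 0.47271392, 0.22612746]), 'tool_rot': array([-3.14020491e+00, -1.97357052e-04,  2.69281207e+00]), 'contact_force': array([ 0.24256783, -1.11767626,  0.03399196]), 'torque': array([ 0.01053676, -0.0193044 , -0.03671478]), 'grip_force': 0.0, 'opening': 0.0921473023125446}
```

View pics/top.png

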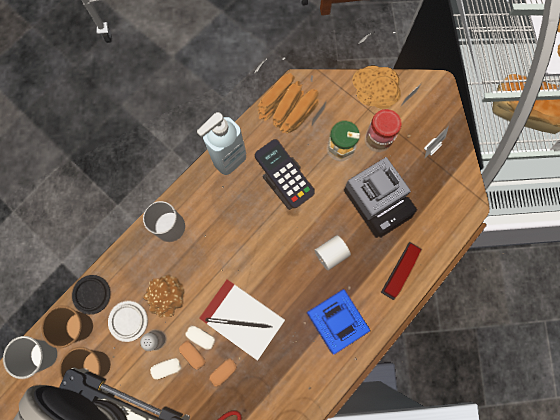

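View pics/scene.png

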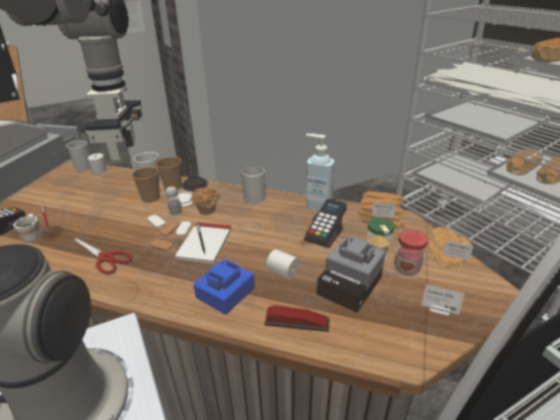

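The top view shows the printer with its grey cover at about (380,190), head block to the lower right, the roll at (332,252), the blue look-alike at (338,321) and the stapler at (402,270). I'll crop in and get rough positions.

Run:
```python
from h import *
C=cam('top');D=cam('scene')
im=cv2.imread('pics/top.png')
cr=cv2.resize(im[140:280,300:450],None,fx=5,fy=5,interpolation=cv2.INTER_CUBIC)[:, :750]
im2=cv2.imread('pics/scene.png');c2=cv2.resize(im2[220:320,250:400],None,fx=5,fy=5,interpolation=cv2.INTER_CUBIC)
cv2.imwrite('pics/c1.png',cr[:600]);
for n,u,v,z in [('cover top ridge',380,184,.1065),('roll',332,252,.03),('stapler',402,270,.03),('blue',338,321,.05),('term',285,180,.05),('honey',344,135,.084),('jam',385,124,.097),('patchA',290,240,0),('pad corner',283,320,0),('edge',487,205,0),('edge2',390,340,0),('printer front corner',382,236,.05),('right',415,211,.05)]:
    print(n,onz(C,u,v,z).round(3))
print(onz(D,282,263,.026).round(3), onz(D,357,246,.1).round(3))
```

```text
cover top ridge [0.606 0.019 0.107]
roll [0.486 0.12  0.03 ]
stapler [ 0.438 -0.025  0.03 ]
blue [0.343 0.123 0.05 ]
term [0.645 0.209 0.05 ]
honey [0.726 0.077 0.084]
jam [ 0.741 -0.01   0.097]
patchA [0.523 0.205 0.   ]
pad corner [0.353 0.232 0.   ]
edge [ 0.573 -0.248  0.   ]
edge2 [0.295 0.01  0.   ]
printer front corner [0.51  0.014 0.05 ]
right [ 0.559 -0.063  0.05 ]
[0.487 0.123 0.026] [0.614 0.017 0.1  ]
```

View pics/c1.png

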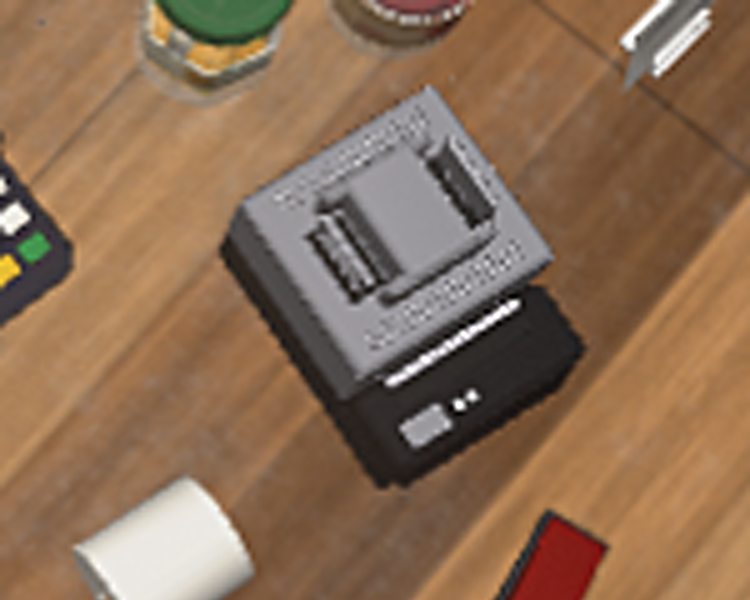

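The crop shows the grey cover's shoulder corners at crop pixels (430,87), (243,205), (355,378) and (553,258), with the tabs as dark ribs on the left and right of the ridge.

Run:
```python
from h import *
C=cam('top')
P=np.array([onz(C,300+u/5,140+v/5,.0825) for u,v in [(430,87),(243,205),(355,378),(553,258)]])[:,:2]
print(P.round(4),P.mean(0),[np.linalg.norm(P[i]-P[i-1]) for i in range(4)])
print('yaw x', [np.degrees(np.arctan2(*(P[a]-P[b])[::-1])) for a,b in [(0,3),(1,2)]],'y',[np.degrees(np.arctan2(*(P[a]-P[b])[::-1])) for a,b in [(1,0),(2,3)]])
print(vision.get_calibration('wrist')); T=cam('wrist')[2];print(T)
```

```text
[[ 0.6709 -0.0065]
 [ 0.624   0.0781]
 [ 0.5475  0.0398]
 [ 0.5929 -0.0487]] [0.60885037 0.01563772] [np.float64(0.08866583110036665), np.float64(0.09674923254201775), np.float64(0.08551531099398141), np.float64(0.09949545389998024)]
yaw x [np.float64(28.42150602062648), np.float64(26.594117800554642)] y [np.float64(119.00937112853106), np.float64(117.15371830012153)]
{'K': array([[299.63656868,   0.        , 285.69946059],
       [  0.        , 299.63656868, 209.23063672],
       [  0.        ,   0.        ,   1.        ]]), 'k1': -0.007450786661567532, 'mount': array([[-9.24554564e-04,  9.67799433e-01,  2.51720881e-01,
         6.74510859e-02],
       [ 9.99999571e-01,  8.80280495e-04,  2.88490977e-04,
         1.58710359e-03],
       [ 5.76164229e-05,  2.51721039e-01, -9.67799832e-01,
        -1.59087226e-01],
       [ 0.00000000e+00,  0.00000000e+00,  0.00000000e+00,
         1.00000000e+00]])}
[[ 0.43469929 -0.87177925 -0.22591472  0.16760791]
 [ 0.9005745   0.42039634  0.11060054  0.50359396]
 [-0.00144554 -0.25153101  0.96784816  0.38522564]
 [ 0.          0.          0.          1.        ]]
```

{"fn": "move_arm", "kwargs": {"rows": [[32,-38,0,0.078,-1],[32,-38,0,0.078,-1],[32,-38,0,0.078,-1],[32,-38,0,0.078,-1],[32,-38,0,0.078,-1],[32,-38,0,0.078,-1],[32,-38,0,0.078,-1],[32,-38,0,0.078,-1],[32,-38,0,0.078,-1],[32,-38,0,0.078,-1],[32,-38,0,0.078,-1],[30,-38,0,0.078,-1]]}}

```text
time: 1.3
tool_pos: [0.6107, 0.0152, 0.2263]
tool_rot: [3.141, -0.001, -2.651]
contact_force: [0.9, 0.6, -0.6]
opening: 0.092
grip_force: 0.0
```

Run:
```python
from h import *
s=monitor.observe();print(s['tool_pos'],s['tool_rot'],s['qpos'],s['qvel'].max(),s['contact_force'])
im,C=shot('wrist','w1');np.save('w1T',C[2])
```

```text
[0.61069771 0.01518814 0.22625554] [ 3.14096645e+00 -5.11456148e-04 -2.65147096e+00] [-1.00650888e-01  5.02764426e-01  1.27116285e+00  2.40081002e-04
  1.36843895e+00 -2.16161710e+00] 0.5265395103891162 [ 0.86796812  0.60499272 -0.60869606]
```

View pics/w1.png

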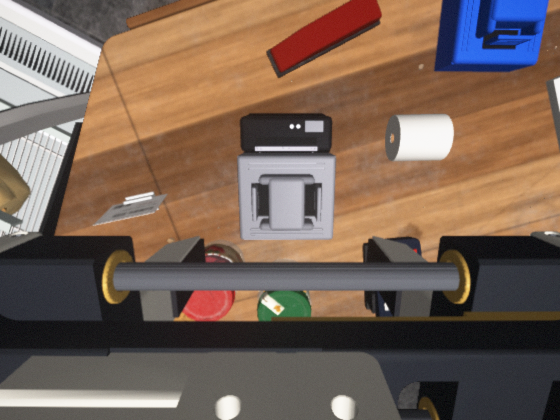

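The wrist view shows the cover at about (287,197), square to the image; the roll is at (420,137), its axis nearly parallel to the printer's y. I'll retake it now that the arm is settled and measure.

Run:
```python
from h import *
im,_=shot('wrist','w2');s=monitor.observe();im,C=shot('wrist','w2')
print(s['tool_pos'],s['tool_rot'],abs(s['qvel']).max())
hsv=cv2.cvtColor(im,cv2.COLOR_RGB2HSV)
def big(m,x0,y0,x1,y1):
    z=np.zeros_like(m);z[y0:y1,x0:x1]=m[y0:y1,x0:x1]
    c=max(cv2.findContours(z,cv2.RETR_EXTERNAL,cv2.CHAIN_APPROX_NONE)[0],key=cv2.contourArea);return c
m=cv2.inRange(hsv,(0,0,90),(180,60,230))
c=big(m,225,155,350,245);r=cv2.minAreaRect(c);print('cover px',r)
b=cv2.boxPoints(r);P=np.array([onz(C,u,v,.0825)[:2] for u,v in b]);print(P.round(4),P.mean(0).round(4),[np.linalg.norm(P[i]-P[i-1]).round(4) for i in range(4)])
print('edge angles',[np.degrees(np.arctan2(*(P[i]-P[i-1])[::-1])).round(2) for i in range(4)])
# ridge top and tab corners: profile
g=cv2.cvtColor(im,cv2.COLOR_RGB2GRAY).astype(int)
cy=int(r[0][1])
print('row profile',cy,g[cy-1:cy+2,235:340].mean(0).astype(int).tolist())
m=cv2.inRange(hsv,(0,0,120),(180,45,255));c=big(m,375,105,470,170);r=cv2.minAreaRect(c);print('roll px',r,cv2.boundingRect(c))
b=cv2.boxPoints(r)
for z in (.026,.053):
  P=np.array([onz(C,u,v,z)[:2] for u,v in b]);print(z,P.mean(0).round(4),[np.linalg.norm(P[i]-P[i-1]).round(4) for i in range(4)],[np.degrees(np.arctan2(*(P[i]-P[i-1])[::-1])).round(2) for i in range(4)])
x=cv2.resize(im[100:250,230:470],None,fx=3.3,fy=3.3,interpolation=cv2.INTER_CUBIC);cv2.imwrite('pics/c2.png',x[:,:,::-1])
```

```text
[0.6122577  0.01176816 0.22514698] [-3.14036225e+00 -9.47953891e-04 -2.65760798e+00] 0.11497260539023915
cover px ((290.3180236816406, 197.71243286132812), (84.43742370605469, 98.2155990600586), 89.39690399169922)
[[ 0.595  -0.047 ]
 [ 0.5487  0.039 ]
 [ 0.6253  0.0847]
 [ 0.6751 -0.0077]] [0.611  0.0173] [np.float64(0.0892), np.float64(0.0977), np.float64(0.0891), np.float64(0.105)]
edge angles [np.float64(-153.86), np.float64(118.28), np.float64(30.83), np.float64(-61.64)]
row profile 197 [118, 118, 119, 120, 122, 125, 126, 110, 126, 153, 175, 179, 179, 179, 180, 180, 179, 180, 181, 174, 119, 136, 170, 188, 167, 104, 90, 66, 48, 47, 47, 46, 46, 47, 47, 46, 50, 67, 111, 140, 158, 177, 179, 181, 182, 183, 182, 184, 184, 184, 185, 185, 187, 187, 188, 188, 188, 190, 190, 192, 192, 192, 192, 192, 193, 194, 194, 195, 196, 195, 189, 177, 162, 122, 72, 50, 50, 49, 47, 50, 49, 49, 53, 72, 64, 62, 90, 153, 182, 181, 156, 182, 191, 193, 193, 193, 194, 195, 193, 196, 192, 183, 162, 122, 113]
roll px ((426.7890930175781, 136.32972717285156), (46.09770965576172, 60.94423294067383), 88.31531524658203) (397, 113, 61, 48)
0.026 [0.4822 0.1296] [np.float64(0.0526), np.float64(0.0695), np.float64(0.0529), np.float64(0.0721)] [np.float64(-145.4), np.float64(119.41), np.float64(37.42), np.float64(-60.57)]
0.053 [0.4875 0.1185] [np.float64(0.0486), np.float64(0.0643), np.float64(0.0489), np.float64(0.0667)] [np.float64(-145.4), np.float64(119.41), np.float64(37.42), np.float64(-60.57)]
```

View pics/c2.png

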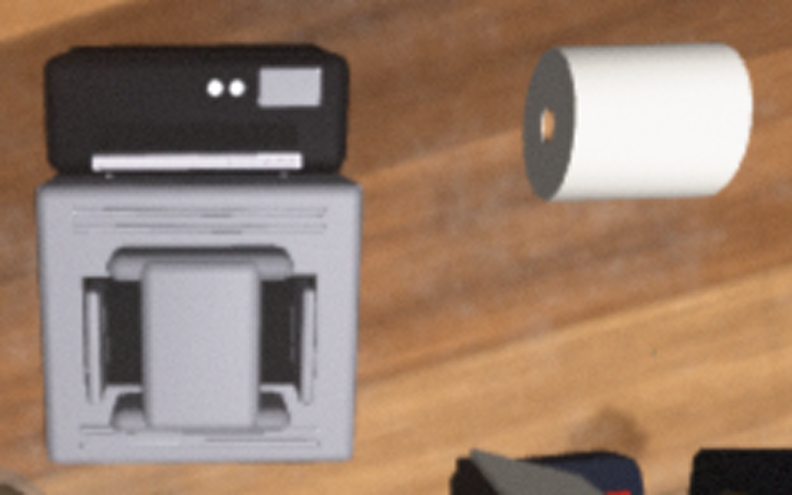

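The crop shows shoulder corners near (42,180), (358,182), (352,458) and (50,460), tab outer edges at x of about 85 and 315, and the roll's end hole at (547,124).

Run:
```python
from h import *
C=(cam('wrist')[0],cam('wrist')[1],cam('wrist')[2])  # pose now settled close to picture
s=monitor.observe();print(s['tool_pos'],s['tool_rot'])
f=lambda u,v,z:onz(C,230+(u+.5)/3.3-.5,100+(v+.5)/3.3-.5,z)[:2]
ang=lambda a,b:np.degrees(np.arctan2(*(b-a)[::-1]))
P=np.array([f(u,v,.0825) for u,v in [(42,180),(358,182),(352,460),(50,462)]])
print(P.round(4),P.mean(0).round(4),[np.linalg.norm(P[i]-P[i-1]).round(4) for i in range(4)],[ang(P[i-1],P[i]).round(2) for i in range(4)])
for z in(.106,):
  t=[f(85,278,z),f(85,403,z),f(316,278,z),f(316,403,z)]
  L=(t[0]+t[1])/2;R=(t[2]+t[3])/2;print('tabs',np.mean(t,0).round(4),np.linalg.norm(L-R),ang(L,R),ang(t[0],t[1]),ang(t[2],t[3]),np.linalg.norm(t[0]-t[1]))
  r=[f(u,v,.1065) for u,v in [(145,262),(260,262),(255,430),(148,428)]];print('ridge',np.mean(r,0).round(4))
h=f(547,124,.0264);e=f(752,110,.0264);print('hole',h.round(4),'far',e.round(4),np.linalg.norm(e-h))
print('sil',ang(f(560,45,.03),f(735,42,.03)),ang(f(550,200,.03),f(725,195,.03)))
# top-view check of roll
D=cam('top');im=cv2.imread('pics/top.png');m=cv2.inRange(cv2.cvtColor(im,cv2.COLOR_BGR2HSV),(0,0,140),(180,45,255));z=np.zeros_like(m);z[225:275,305:360]=m[225:275,305:360]
M=cv2.moments(z,True);u,v=M['m10']/M['m00'],M['m01']/M['m00'];print(u,v,onz(D,u,v,.0264).round(4),onz(D,u,v,.035).round(4))
```

```text
[0.61064443 0.01431764 0.22523179] [ 3.14068763e+00 -1.54482969e-03 -2.65825874e+00]
[[ 0.5908 -0.0435]
 [ 0.5472  0.0411]
 [ 0.6249  0.084 ]
 [ 0.6709 -0.0023]] [0.6084 0.0198] [np.float64(0.0901), np.float64(0.0952), np.float64(0.0888), np.float64(0.0978)] [np.float64(-152.78), np.float64(117.28), np.float64(28.88), np.float64(-61.96)]
tabs [0.6081 0.0192] 0.0668310221974405 117.64073501686647 26.19545882555235 29.533641936866427 0.037153955537487335
ridge [0.6093 0.0203]
hole [0.4978 0.1005] far [0.4601 0.1619] 0.0720424729677737
sil 118.7005430711439 119.32661305714655
332.86021505376345 251.21505376344086 [0.4881 0.1172 0.0264] [0.4868 0.1183 0.035 ]
```

{"fn": "move_arm", "kwargs": {"rows": [[-1,1,-40,0,-1],[0,0,-40,0,-1],[0,0,-20,0,-1],[0,0,0,0,-1],[0,0,0,0,-1],[0,0,0,0,-1]]}}

```text
time: 2.05
tool_pos: [0.6097, 0.0184, 0.1287]
tool_rot: [-3.14, 0.003, -2.654]
contact_force: [0.9, 0.5, 0.7]
opening: 0.0918
grip_force: 0.0
```

Run:
```python
from h import *
for i in range(5):
    s=monitor.observe();print(s['time'],s['tool_pos'].round(4),s['tool_rot'].round(4),s['qpos'].round(4),s['contact_force'].round(1));im,C=shot('wrist','w3_%d'%i)
cv2.imwrite('pics/c3.png',cv2.resize(im[100:330,160:420],(800,708))[:600,:,::-1])
```

```text
2.05 [0.6097 0.0184 0.1287] [-3.1400e+00  2.7000e-03 -2.6539e+00] [-9.5500e-02  5.8080e-01  1.4163e+00  2.0000e-04  1.1413e+00 -2.1540e+00] [0.9 0.5 0.7]
2.1 [0.6097 0.0183 0.1287] [-3.1399e+00  2.8000e-03 -2.6540e+00] [-9.5600e-02  5.8080e-01  1.4164e+00  2.0000e-04  1.1412e+00 -2.1541e+00] [ 0.7 -0.8 -0.6]
2.15 [0.6096 0.0182 0.1285] [-3.1400e+00  2.6000e-03 -2.6542e+00] [-9.5800e-02  5.8090e-01  1.4167e+00  1.0000e-04  1.1410e+00 -2.1540e+00] [ 0.   0.1 -0. ]
2.2 [0.6094 0.0181 0.1283] [-3.1403e+00  2.2000e-03 -2.6542e+00] [-9.5900e-02  5.8120e-01  1.4170e+00  1.0000e-04  1.1409e+00 -2.1541e+00] [0.1 0.  1.3]
2.25 [0.6093 0.0181 0.128 ] [-3.1405e+00  1.7000e-03 -2.6543e+00] [-9.6000e-02  5.8150e-01  1.4173e+00  1.0000e-04  1.1408e+00 -2.1541e+00] [ 0.2  0.1 -0.4]
```

View pics/c3.png

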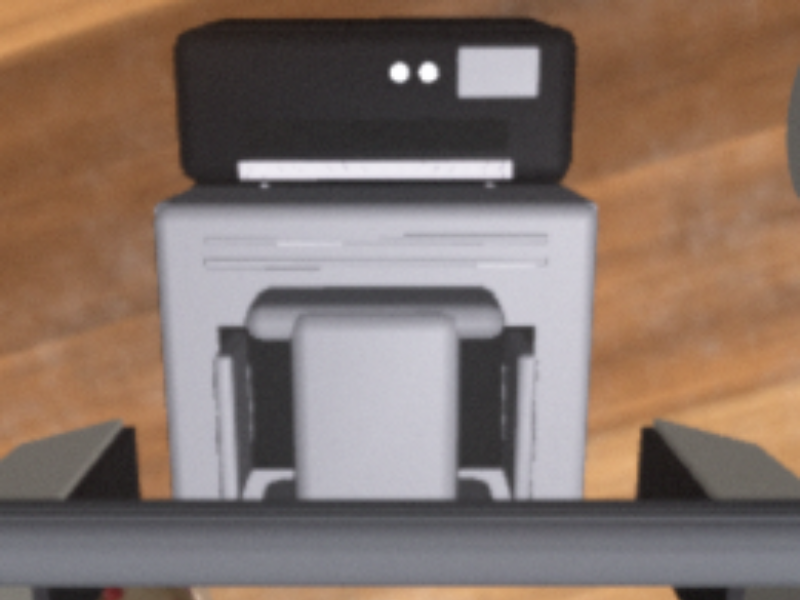

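The cover fills the crop, with tab outer edges at x of about 217 and 537 (mid 377) and fingertips at 137 and 640 (mid 388). The tool is therefore about 2 mm too far to +y. Next I'll check along x using the shoulder's front edge.

Run:
```python
from h import *
C=cam('wrist');s=monitor.observe();t=s['tool_pos'];print(t,s['tool_rot'])
f=lambda u,v,z:onz(C,160+(u+.5)/3.077-.5,100+(v+.5)/3.077-.5,z)[:2]
a=np.radians(28);X=np.array([np.cos(a),np.sin(a)]);Y=np.array([-X[1],X[0]])
for n,u,v,z in [('fr',157,205,.0825),('fl',597,205,.0825),('tabRfront',217,355,.106),('tabLfront',537,355,.106),('ridge fl',458,315,.1065),('ridge fr',293,315,.1065),('bar',376,163,.055),('tipL',640,500,t[2]),('tipR',137,500,t[2])]:
    p=f(u,v,z)-t[:2];print(n,(p@X).round(4),(p@Y).round(4))
```

```text
[0.60912871 0.01804557 0.12767265] [-3.14086923e+00  1.30990369e-03 -2.65441683e+00]
fr -0.0432 -0.0499
fl -0.043 0.0472
tabRfront -0.0154 -0.0338
tabLfront -0.0153 0.0314
ridge fl -0.0238 0.0151
ridge fr -0.0239 -0.018
bar -0.0503 -0.0019
tipL 0.0068 0.0481
tipR 0.0067 -0.0459
```

{"fn": "move_arm", "kwargs": {"rows": [[2.4,-1,-15,0,-1],[0,0,-15,0,-1],[0,0,-8,0,-0.5],[0,0,0,0,-0.5],[0,0,0,0,-0.5],[0,0,0,0,-0.5]], "newtons": 4}}

```text
time: 2.9
tool_pos: [0.6117, 0.017, 0.0893]
tool_rot: [-3.141, 0.001, -2.654]
contact_force: [-0.1, 0.2, -0.6]
opening: 0.0697
grip_force: 0.0
```

{"fn": "move_arm", "kwargs": {"rows": [[0,0,0,0,-0.53],[0,0,0,0,-0.56],[0,0,0,0,-0.6],[0,0,0,0,-0.6],[0,0,0,0,-0.6]], "newtons": 4}}

```text
time: 3.4
tool_pos: [0.6112, 0.017, 0.0888]
tool_rot: [3.142, 0.0, -2.654]
contact_force: [0.9, 0.3, -0.2]
opening: 0.0735
grip_force: 0.0
```

{"fn": "move_arm", "kwargs": {"rows": [[0,0,0,0,-0.5],[0,0,0,0,-0.47],[0,0,0,0,-0.45],[0,0,0,0,-0.43],[0,0,0,0,-0.42],[0,0,0,0,-0.42]], "newtons": 6}}

```text
time: 4.0
tool_pos: [0.6113, 0.0168, 0.0887]
tool_rot: [-3.141, 0.0, -2.654]
contact_force: [2.0, -2.2, -1.7]
opening: 0.0655
grip_force: 5.5
```

{"fn": "move_arm", "kwargs": {"rows": [[0,0,0,0,-0.4],[0,0,0,0,-0.37],[0,0,0,0,-0.34],[0,0,0,0,-0.34]], "newtons": 10}}

```text
time: 4.4
tool_pos: [0.6112, 0.017, 0.0887]
tool_rot: [3.142, 0.0, -2.654]
contact_force: [1.2, -1.7, -0.8]
opening: 0.0616
grip_force: 7.6
```

{"fn": "move_arm", "kwargs": {"rows": [[0,0,0,0,-0.3],[0,0,0,0,-0.26],[0,0,0,0,-0.22],[0,0,0,0,-0.18],[0,0,0,0,-0.14],[0,0,0,0,-0.1],[0,0,0,0,-0.1],[0,0,0,0,-0.1]], "newtons": 15.5}}

```text
time: 5.2
tool_pos: [0.6112, 0.0172, 0.0888]
tool_rot: [3.141, 0.0, -2.654]
contact_force: [-0.3, 0.5, 1.9]
opening: 0.0524
grip_force: 15.5
```

{"fn": "move_arm", "kwargs": {"rows": [[0,0,1,0,-0.1],[0,0,1,0,-0.1],[0,0,0,0,-0.1]]}}

```text
time: 5.5
tool_pos: [0.6107, 0.0171, 0.0897]
tool_rot: [3.141, -0.001, -2.654]
contact_force: [1.2, 0.2, -7.7]
opening: 0.0525
grip_force: 15.5
```

```bash
cat > t.py <<'E'
from h import *
s=monitor.observe();a=np.radians(28);R=np.array([[np.cos(a),np.sin(a),0],[-np.sin(a),np.cos(a),0],[0,0,1]])
print(s['tool_pos'],'F',(R@s['contact_force']).round(2),'M',(R@s['torque']).round(3))
E
python3 t.py
```

```text
[0.61070494 0.01713873 0.08965343] F [ 1.17 -0.39 -7.65] M [-0.261 -0.298  0.016]
```

{"fn": "move_arm", "kwargs": {"rows": [[0,0,-2,0,-0.1],[0,0,0,0,-0.1]]}}

```text
time: 5.7
tool_pos: [0.6113, 0.017, 0.0891]
tool_rot: [-3.142, 0.0, -2.654]
contact_force: [-0.9, 0.9, 1.8]
opening: 0.0529
grip_force: 15.5
```

```bash
python3 t.py
```

```text
[0.61127145 0.01700949 0.0891013 ] F [-0.35  1.24  1.82] M [0.144 0.101 0.045]
```

{"fn": "move_arm", "kwargs": {"rows": [[0.7,-1.3,0,0,-0.1],[0,0,0,0,-0.1],[0,0,1,0,-0.1],[0,0,1,0,-0.1],[0,0,0,0,-0.1]]}}

```text
time: 6.2
tool_pos: [0.6119, 0.0157, 0.0909]
tool_rot: [-3.141, 0.0, -2.654]
contact_force: [-0.6, -0.2, 0.9]
opening: 0.0526
grip_force: 15.5
```

```bash
python3 t.py
```

```text
[0.6119337  0.01568502 0.09090232] F [-0.6   0.06  0.89] M [0.082 0.103 0.003]
```

{"fn": "move_arm", "kwargs": {"rows": [[0,0,1,0,-0.1],[0,0,1,0,-0.1],[0,0,1,0,-0.1]]}}

```text
time: 6.5
tool_pos: [0.6117, 0.0158, 0.0935]
tool_rot: [3.141, -0.0, -2.654]
contact_force: [0.7, -0.1, -1.7]
opening: 0.0525
grip_force: 15.5
```

```bash
python3 t.py
```

```text
[0.61173487 0.01576542 0.09354001] F [ 0.57 -0.41 -1.68] M [ 0.104 -0.008  0.013]
```

{"fn": "move_arm", "kwargs": {"rows": [[0,0,2,0,-0.1],[0,0,2,0,-0.1],[0,0,3,0,-0.1],[0,0,3,0,-0.1],[0,0,5,0,-0.1],[0,0,8,0,-0.1],[0,0,12,0,-0.1],[0,0,15,0,-0.1],[0,0,12,0,-0.1]]}}

```text
time: 7.4
tool_pos: [0.6123, 0.0157, 0.1576]
tool_rot: [-3.141, 0.001, -2.654]
contact_force: [0.3, -0.4, -1.1]
opening: 0.0525
grip_force: 15.5
```

```bash
python3 t.py
python3 - <<'E'
from h import *
im,C=shot('top','t2')
a=np.radians(28);X=np.array([np.cos(a),np.sin(a)]);Y=np.array([-X[1],X[0]])
o=cv2.imread('pics/top.png')
for c in [(.530,.272)]:
  for dx,dy in [(1,1),(1,-1),(-1,-1),(-1,1)]:
    p=np.array(c)+X*.045*dx+Y*.05*dy;u=proj(C,[*p,0]);print(u.round(0),end=' ')
    cv2.circle(o,tuple(int(q) for q in u),2,(0,255,255),-1)
w=cv2.imread('pics/t2.png')
cv2.imwrite('pics/c4.png',cv2.resize(np.hstack([o[110:330,150:420],w[110:330,150:420]]),(800,326)))
E
```

```text
[0.61228377 0.01570055 0.1575791 ] F [ 0.03 -0.52 -1.13] M [ 0.116 -0.025  0.001]
[229. 233.] [268. 210.] [290. 244.] [250. 268.]
```

View pics/c4.png

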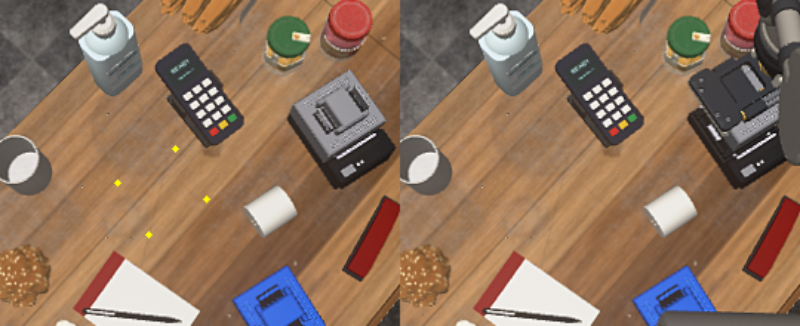

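The yellow footprint at crop (175,150), (118,183), (149,235) and (207,199) is bare wood, and the cover hangs in the gripper clear of the printer. Carrying it there.

{"fn": "move_arm", "kwargs": {"rows": [[-4,12,0,0,-0.1],[-8,25,0,0,-0.1],[-10,31,0,0,-0.1],[-10,31,0,0,-0.1],[-10,31,0,0,-0.1],[-10,31,0,0,-0.1],[-10,31,0,0,-0.1],[-10,31,0,0,-0.1],[-8,25,0,0,-0.1],[-2,8,0,0,-0.1],[0,0,-10,0,-0.1],[0,0,-20,0,-0.1]]}}

```text
time: 8.65
tool_pos: [0.5306, 0.2716, 0.1259]
tool_rot: [-3.141, 0.003, -2.654]
contact_force: [0.3, -0.3, -1.6]
opening: 0.0529
grip_force: 15.5
```

{"fn": "move_arm", "kwargs": {"rows": [[0,0,-25,0,-0.1],[0,0,-20,0,-0.1],[0,0,-12,0,-0.1],[0,0,-8,0,-0.1],[0,0,-4,0,-0.1],[0,0,0,0,-0.1],[0,0,0,0,-0.1]]}}

```text
time: 9.35
tool_pos: [0.5304, 0.2718, 0.0575]
tool_rot: [-3.141, 0.001, -2.654]
contact_force: [-0.5, 0.0, -1.9]
opening: 0.0524
grip_force: 15.5
```

```bash
python3 t.py
```

```text
[0.53040352 0.27183053 0.05749726] F [-0.41  0.23 -1.93] M [ 0.103 -0.075 -0.04 ]
```

{"fn": "move_arm", "kwargs": {"rows": [[0,0,-2,0,-0.1],[0,0,-2,0,-0.1],[0,0,-1,0,-0.1],[0,0,-1,0,-0.1],[0,0,0,0,-0.1]]}}

```text
time: 9.85
tool_pos: [0.5299, 0.2718, 0.0507]
tool_rot: [3.141, 0.0, -2.654]
contact_force: [-0.7, -0.2, -1.7]
opening: 0.0529
grip_force: 15.5
```

{"fn": "move_arm", "kwargs": {"rows": [[0,0,-1,0,-0.1],[0,0,-0.5,0,-0.1],[0,0,0,0,-0.1]]}}

```text
time: 10.15
tool_pos: [0.53, 0.2718, 0.0502]
tool_rot: [3.141, 0.001, -2.654]
contact_force: [-2.4, -1.7, 5.5]
opening: 0.0527
grip_force: 15.5
```

{"fn": "move_arm", "kwargs": {"rows": [[0,0,0,0,-0.25],[0,0,0,0,-0.4],[0,0,0,0,-0.7],[0,0,0,0,-1],[0,0,0,0,-1],[0,0,10,0,-1],[0,0,30,0,-1],[0,0,40,0,-1],[-5,-30,20,0,-1],[-10,-35,0,0,-1],[-10,-35,0,0,-1],[-10,-35,0,0,-1]]}}

```text
time: 11.35
tool_pos: [0.4945, 0.1357, 0.1502]
tool_rot: [-3.141, 0.001, -2.654]
contact_force: [0.1, 0.2, -0.3]
opening: 0.0918
grip_force: 0.0
```

{"fn": "move_arm", "kwargs": {"rows": [[-9,-16,-10,0,-1],[0,0,-10,0,-1],[0,0,0,0,-1],[0,0,0,0,-1],[0,0,0,0,-1]]}}

```text
time: 11.85
tool_pos: [0.4865, 0.1216, 0.1296]
tool_rot: [-3.141, 0.001, -2.653]
contact_force: [0.2, 0.3, -0.6]
opening: 0.0918
grip_force: 0.0
```

Run:
```python
from h import *
s=monitor.observe();print(s['time'],s['tool_pos'],s['tool_rot'],s['contact_force'],abs(s['qvel']).max());im,C=shot('wrist','w5');t,_=shot('top','t3')
x=cv2.resize(im,(800,600))[:,:,::-1];cv2.imwrite('pics/c5.png',x)
```

```text
11.85 [0.48649126 0.12161537 0.12956297] [-3.14145488e+00  8.59702835e-04 -2.65319166e+00] [ 0.16150781  0.29602697 -0.6037709 ] 0.0046642981665383386
```

View pics/c5.png

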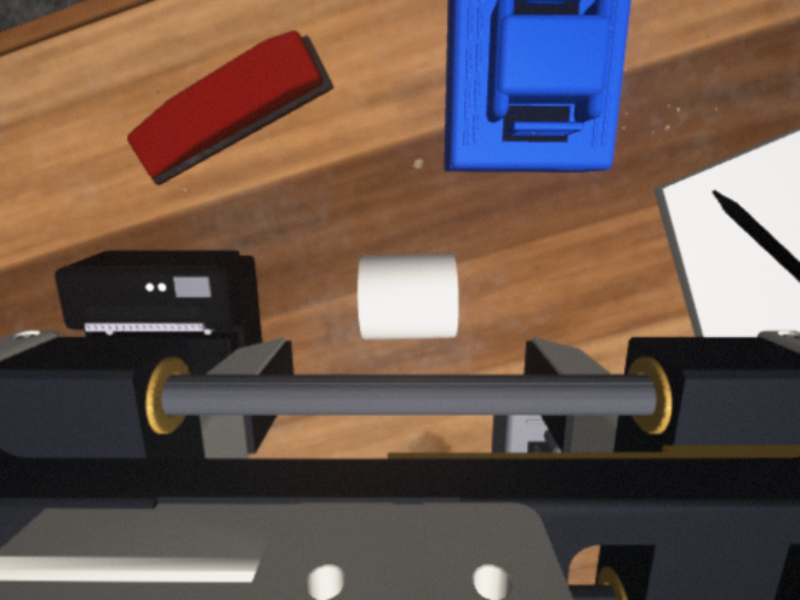

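The roll lies at view pixel (408,297), nearly centred between the fingertips (291 and 526), its axis parallel to the closing line within about a degree. Measuring it exactly.

Run:
```python
from h import *
im=cv2.cvtColor(cv2.imread('pics/w5.png'),cv2.COLOR_BGR2HSV);C=cam('wrist');t=monitor.observe()['tool_pos'];yaw=monitor.observe()['tool_rot'][2]
m=cv2.inRange(im,(0,0,100),(180,60,255));z=np.zeros_like(m);z[165:245,235:340]=m[165:245,235:340]
c=max(cv2.findContours(z,cv2.RETR_EXTERNAL,cv2.CHAIN_APPROX_NONE)[0],key=cv2.contourArea)[:,0].astype(float)
print(c.min(0),c.max(0))
X=np.array([np.cos(yaw),np.sin(yaw),0]);Y=np.array([np.sin(yaw),-np.cos(yaw),0]) # tool axes
up=[c[c[:,0]==u,1].min()-.5 for u in (260,275,300,310)];lo=[c[c[:,0]==u,1].max()+.5 for u in (260,275,300,310)]
print(up,lo)
for u,a,b in zip((260,275,300,310),up,lo):
    o,d1=ray(C,u,a);_,d2=ray(C,u,b);d1=d1-Y*(d1@Y);d2=d2-Y*(d2@Y)
    d=d1/np.linalg.norm(d1)+d2/np.linalg.norm(d2);ha=np.arccos(d1@d2/np.linalg.norm(d1)/np.linalg.norm(d2))/2
    p=o+d*(.0264-o[2])/d[2];q=p-o;q=q-Y*(q@Y);print('x',((p-t)@X).round(4),'dia',2*np.linalg.norm(q)*np.sin(ha))
mid=(c[:,1].min()+c[:,1].max())/2
l=c[abs(c[:,1]-mid)<8,0].min()-.5;r=c[abs(c[:,1]-mid)<8,0].max()+.5
A=onz(C,l,mid-10,.0528);B=onz(C,r,mid-10,.0528);print('y',((A-t)@Y).round(4),((B-t)@Y).round(4))
for rows in (-20,-10,0,10,20):
    k=c[abs(c[:,1]-mid-rows)<1.1,0];print(rows,k.min(),k.max())
for u,v in((291/1.4286,420/1.4286),(526/1.4286,420/1.4286)):print('tip y',((onz(C,u,v,t[2])-t)@Y).round(4))
```

```text
[250. 178.] [320. 237.]
[np.float64(178.5), np.float64(178.5), np.float64(177.5), np.float64(177.5)] [np.float64(237.5), np.float64(236.5), np.float64(236.5), np.float64(236.5)]
x -0.0009 dia 0.053031914372494084
x -0.0005 dia 0.052113358875627076
x -0.0 dia 0.052975758709483914
x -0.0 dia 0.0529755220101684
y -0.0282 0.0289
-20 251.0 319.0
-10 250.0 320.0
0 250.0 320.0
10 251.0 320.0
20 251.0 320.0
tip y -0.0476
tip y 0.0499
```

{"fn": "move_arm", "kwargs": {"rows": [[0,0,-30,0,-1],[0,0,-35,0,-1],[0,0,-20,0,-1],[0,0,-10,0,-1],[0,0,-5,0,-1],[0,0,0,0,-0.6],[0,0,0,0,-0.4],[0,0,0,0,-0.3]], "newtons": 10}}

```text
time: 12.75
tool_pos: [0.4866, 0.1209, 0.0302]
tool_rot: [-3.141, 0.002, -2.654]
contact_force: [-0.6, -0.1, -0.3]
opening: 0.0722
grip_force: 0.0
```

{"fn": "move_arm", "kwargs": {"rows": [[0,0,0,0,-0.25],[0,0,0,0,-0.2],[0,0,0,0,-0.1],[0,0,0,0,0],[0,0,0,0,0]], "newtons": 10}}

```text
time: 13.25
tool_pos: [0.4862, 0.1208, 0.0297]
tool_rot: [-3.141, 0.001, -2.654]
contact_force: [-0.4, -0.3, 6.0]
opening: 0.0571
grip_force: 9.9
```

{"fn": "move_arm", "kwargs": {"rows": [[0,0,5,0,0],[0,0,15,0,0],[0,0,35,0,0],[0,0,40,0,0],[15,-12,25,0,0],[30,-25,0,0,0],[30,-25,0,0,0],[30,-25,0,0,0],[15,-13,0,0,0],[5,-4,0,0,0],[0,0,-10,0,0],[0,0,0,0,0]]}}

```text
time: 14.45
tool_pos: [0.6089, 0.0177, 0.1373]
tool_rot: [3.139, -0.003, -2.654]
contact_force: [-0.5, -0.3, -0.2]
opening: 0.0572
grip_force: 9.9
```

{"fn": "move_arm", "kwargs": {"rows": [[0,0,0,0,0],[0,0,0,0,0]]}}

```text
time: 14.65
tool_pos: [0.6104, 0.0176, 0.1395]
tool_rot: [3.141, -0.0, -2.653]
contact_force: [0.9, 1.0, -0.5]
opening: 0.0572
grip_force: 9.9
```

```bash
python3 t.py
python3 - <<'E'
from h import *
s=monitor.observe();print(s['time'],s['tool_pos'],s['tool_rot'],s['opening']);im,C=shot('wrist','w6')
x=cv2.resize(im[100:320,140:440],(800,587))[:,:,::-1];cv2.imwrite('pics/c6.png',x)
E
```

```text
[0.61037064 0.01760199 0.13947171] F [ 1.25  0.5  -0.54] M [ 0.16  -0.006  0.075]
14.65 [0.61037064 0.01760199 0.13947171] [ 3.14135999e+00 -4.93252292e-05 -2.65329948e+00] 0.0572370418849469
```

View pics/c6.png

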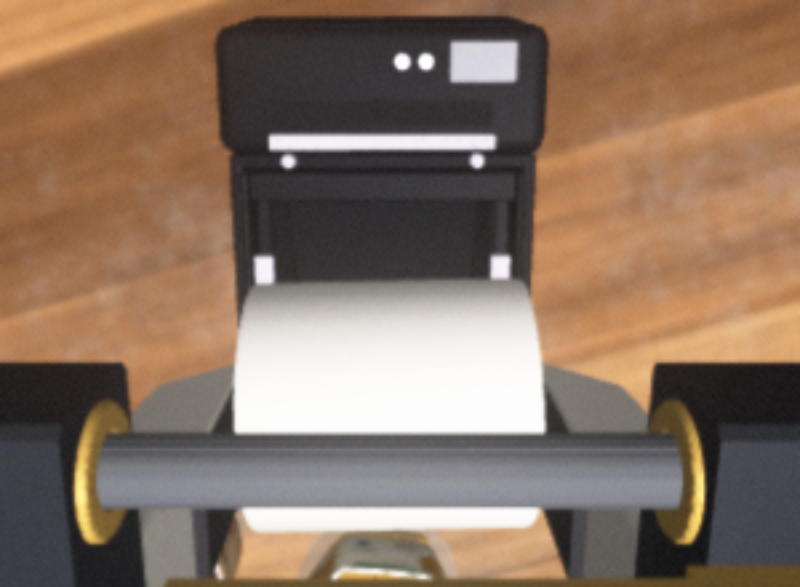

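The crop shows the open well directly ahead of and below the roll. The printer's mid column is about 382 (tear bar 269–495) and the roll's is 389, so I shift about 1.7 mm toward the printer's −y and go down.

{"fn": "move_arm", "kwargs": {"rows": [[1.5,-1.1,-15,0,0],[0,0,-25,0,0],[0,0,-15,0,0],[0,0,-5,0,0],[0,0,0,0,0],[0,0,0,0,0]]}}

```text
time: 15.3
tool_pos: [0.613, 0.0157, 0.0803]
tool_rot: [-3.141, 0.001, -2.654]
contact_force: [0.6, -0.1, -0.8]
opening: 0.0567
grip_force: 9.9
```

{"fn": "move_arm", "kwargs": {"rows": [[0,0,-3,0,0],[0,0,-3,0,0],[0,0,-3,0,0],[0,0,-3,0,0],[0,0,0,0,0]]}}

```text
time: 15.8
tool_pos: [0.612, 0.0156, 0.0667]
tool_rot: [3.141, -0.001, -2.654]
contact_force: [0.8, 0.4, -0.0]
opening: 0.0573
grip_force: 9.9
```

```bash
python3 t.py
```

```text
[0.6120363  0.01564626 0.06666477] F [ 0.86  0.01 -0.03] M [ 0.096  0.051 -0.042]
```

{"fn": "move_arm", "kwargs": {"rows": [[0,0,-3,0,0],[0,0,-3,0,0],[0,0,-2,0,0],[0,0,-2,0,0],[0,0,0,0,0]]}}

```text
time: 16.3
tool_pos: [0.6122, 0.0156, 0.0569]
tool_rot: [3.141, -0.0, -2.654]
contact_force: [0.9, -0.2, -0.6]
opening: 0.0568
grip_force: 9.9
```

```bash
python3 t.py
```

```text
[0.61218168 0.0156315  0.05687251] F [ 0.69 -0.59 -0.6 ] M [0.085 0.012 0.004]
```

{"fn": "move_arm", "kwargs": {"rows": [[0,0,-2,0,0],[0,0,-1,0,0],[0,0,-1,0,0],[0,0,0,0,0]]}}

```text
time: 16.7
tool_pos: [0.6123, 0.0156, 0.0531]
tool_rot: [3.141, -0.0, -2.654]
contact_force: [-0.6, -0.3, -0.5]
opening: 0.0569
grip_force: 9.9
```

{"fn": "move_arm", "kwargs": {"rows": [[0,0,-1,0,0],[0,0,0,0,0]]}}

```text
time: 16.9
tool_pos: [0.6125, 0.0156, 0.0525]
tool_rot: [-3.141, 0.0, -2.654]
contact_force: [-1.3, -0.7, -0.2]
opening: 0.0571
grip_force: 9.9
```

```bash
python3 t.py
```

```text
[0.61250897 0.01562354 0.05245199] F [-1.47 -0.06 -0.18] M [ 0.062  0.048 -0.046]
```

{"fn": "move_arm", "kwargs": {"rows": [[0,0,-1,0,0],[0,0,0,0,0]]}}

```text
time: 17.1
tool_pos: [0.6125, 0.0158, 0.0521]
tool_rot: [-3.142, 0.001, -2.654]
contact_force: [-2.8, 2.0, 5.9]
opening: 0.0571
grip_force: 10.0
```

```bash
python3 t.py
```

```text
[0.61252576 0.01584172 0.05210699] F [-1.55  3.05  5.91] M [0.368 0.26  0.002]
```

{"fn": "move_arm", "kwargs": {"rows": [[0,0,0,0,-0.25],[0,0,0,0,-0.28],[0,0,0,0,-0.32],[0,0,0,0,-0.36],[0,0,0,0,-0.36],[0,0,0,0,-0.36]]}}

```text
time: 17.7
tool_pos: [0.6123, 0.0156, 0.0511]
tool_rot: [3.141, -0.0, -2.654]
contact_force: [0.5, 0.2, 0.1]
opening: 0.062
grip_force: 0.0
```

```bash
python3 t.py
```

```text
[0.61234223 0.0156115  0.05109296] F [ 0.56 -0.05  0.14] M [ 0.08  -0.014 -0.029]
```

{"fn": "move_arm", "kwargs": {"rows": [[0,0,5,0,-0.4],[0,0,15,0,-0.5],[0,0,40,0,-0.6],[0,0,40,0,-0.8],[0,0,20,0,-1],[0,0,0,0,-1],[0,0,0,0,-1],[0,0,0,0,-1]]}}

```text
time: 18.5
tool_pos: [0.6115, 0.0157, 0.1696]
tool_rot: [3.14, -0.002, -2.654]
contact_force: [-0.0, -0.7, -0.4]
opening: 0.0918
grip_force: 0.0
```

Run:
```python
from h import *
s=monitor.observe();print(s['time'],s['tool_pos'],s['tool_rot']);im,C=shot('wrist','w7');sc,D=shot('scene','s7')
a=cv2.resize(im[60:280,140:440],(400,293));b=cv2.resize(sc[170:330,220:420],(400,320))
x=np.vstack([np.hstack([a,b[:293]]),cv2.resize(shot('top','t7')[0][100:250,180:460],(800,300)[:1]+(428,))[:300]])
cv2.imwrite('pics/c7.png',x[:,:,::-1])
```

```text
18.5 [0.61148229 0.01572923 0.16963745] [ 3.13985798e+00 -2.39581022e-03 -2.65438451e+00]
```

View pics/c7.png

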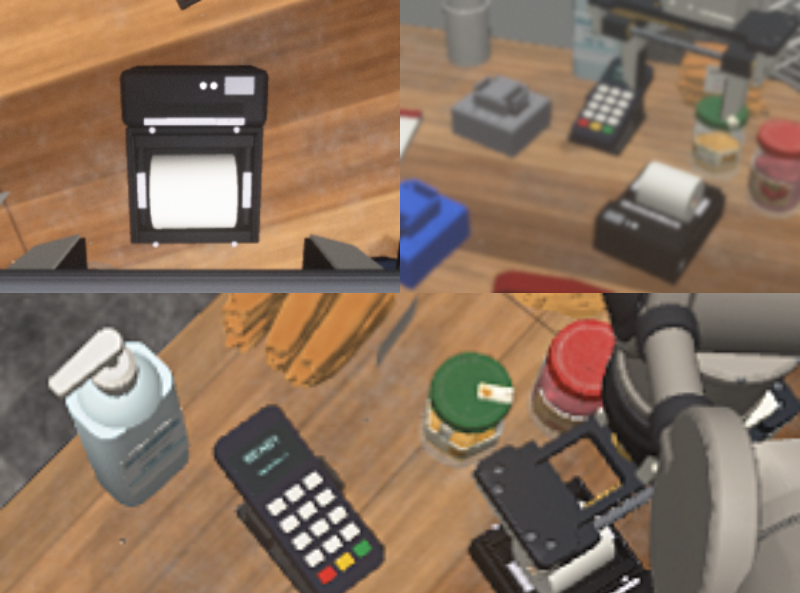

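The roll lies in the well, level and centred, at (195,190) in the wrist inset. The cover stands upright on its patch in the scene inset, and the bystanders are unmoved. A quick numeric seating check follows.

Run:
```python
from h import *
im=cv2.cvtColor(cv2.imread('pics/w7.png'),cv2.COLOR_BGR2HSV);C=cam('wrist');s=monitor.observe();t=s['tool_pos'];yaw=s['tool_rot'][2]
X=np.array([np.cos(yaw),np.sin(yaw),0]);Y=np.array([np.sin(yaw),-np.cos(yaw),0])
m=cv2.inRange(im,(0,0,90),(180,60,255));z=np.zeros_like(m);z[165:245,250:321]=m[165:245,250:321]
c=max(cv2.findContours(z,cv2.RETR_EXTERNAL,cv2.CHAIN_APPROX_NONE)[0],key=cv2.contourArea)[:,0].astype(float)
print(c.min(0),c.max(0),cv2.minAreaRect(c.astype(np.float32)))
us=(260,270,285,300,310)
for u in us:
    a=c[c[:,0]==u,1].min()-.5;b=c[c[:,0]==u,1].max()+.5
    o,d1=ray(C,u,a);_,d2=ray(C,u,b);d1=d1-Y*(d1@Y);d2=d2-Y*(d2@Y);d1/=np.linalg.norm(d1);d2/=np.linalg.norm(d2)
    d=(d1+d2)/np.linalg.norm(d1+d2);ha=np.arccos(d1@d2)/2;p=o+d*(.0265/np.sin(ha));print(u,a,b,'x',((p-t)@X).round(4),'axis z',p[2].round(4))
v=196
k=c[abs(c[:,1]-v)<3,0];A=onz(C,k.min()-.5,v,.075);B=onz(C,k.max()+.5,v,.075);print('len',np.linalg.norm(A-B),((A-t)@Y),((B-t)@Y))
```

```text
[251. 176.] [318. 231.] ((284.5, 203.5), (55.0, 67.0), 90.0)
260 175.5 231.5 x -0.0 axis z 0.0518
270 175.5 231.5 x -0.0 axis z 0.0518
285 175.5 231.5 x -0.0 axis z 0.0518
300 175.5 231.5 x -0.0001 axis z 0.0518
310 175.5 230.5 x -0.0008 axis z 0.0467
len 0.058001949042913274 -0.02852396215158986 0.029477955022086305
```

{"fn": "move_arm", "kwargs": {"rows": [[0,0,0,0,0],[0,0,-10,0,1],[0,0,-30,0,1],[0,0,-30,0,1],[0,0,-12,0,1],[0,0,-5,0,1],[0,0,-3,0,1],[0,0,0,0,1],[0,0,0,0,1]]}}

```text
time: 19.55
tool_pos: [0.6131, 0.0156, 0.0824]
tool_rot: [-3.141, 0.002, -2.654]
contact_force: [-0.4, 0.4, -0.4]
opening: 0.0241
grip_force: 0.0
```

{"fn": "move_arm", "kwargs": {"rows": [[0,0,-1.5,0,1],[0,0,0,0,1]]}}

```text
time: 19.75
tool_pos: [0.6126, 0.0156, 0.0802]
tool_rot: [-3.141, 0.001, -2.654]
contact_force: [-0.3, 0.5, 0.3]
opening: 0.0082
grip_force: 0.0
```

{"fn": "move_arm", "kwargs": {"rows": [[0,0,-1.5,0,1],[0,0,0,0,1]]}}

```text
time: 19.95
tool_pos: [0.6123, 0.0156, 0.0782]
tool_rot: [3.141, -0.0, -2.654]
contact_force: [-0.1, 0.4, -0.6]
opening: 0.0005
grip_force: 0.0
```

{"fn": "move_arm", "kwargs": {"rows": [[0,0,-1,0,1],[0,0,0,0,1],[0,0,-1,0,1],[0,0,0,0,1]]}}

```text
time: 20.35
tool_pos: [0.6123, 0.0156, 0.0761]
tool_rot: [3.141, -0.0, -2.654]
contact_force: [0.2, 0.7, -0.8]
opening: 0.0006
grip_force: 0.0
```

{"fn": "move_arm", "kwargs": {"rows": [[0,0,-1,0,1],[0,0,0,0,1]]}}

```text
time: 20.55
tool_pos: [0.6125, 0.0156, 0.0752]
tool_rot: [-3.142, 0.0, -2.654]
contact_force: [0.2, 0.7, -0.0]
opening: 0.0005
grip_force: 0.0
```

{"fn": "move_arm", "kwargs": {"rows": [[0,0,-0.5,0,1],[0,0,0,0,1]]}}

```text
time: 20.75
tool_pos: [0.6125, 0.0157, 0.0751]
tool_rot: [-3.141, 0.001, -2.654]
contact_force: [-1.3, 1.0, 2.6]
opening: 0.0004
grip_force: 1.3
```

Contact came at 75.1 mm against 74.9 mm expected, so the roll is fully home. Backing off and handing in.

{"fn": "move_arm", "kwargs": {"rows": [[0,0,5,0,1],[0,0,20,0,1],[0,0,40,0,1],[0,0,40,0,1],[0,0,20,0,1],[0,0,0,0,1],[0,0,0,0,1],[0,0,0,0,1]]}}

```text
time: 21.55
tool_pos: [0.6115, 0.0157, 0.198]
tool_rot: [3.14, -0.003, -2.654]
contact_force: [-0.3, -0.0, 0.2]
opening: 0.0004
grip_force: 0.0
```

```bash
python3 -c "
from h import *
print(workorder.hand_in())"
```

```text
the job is handed in; nothing more can be done
None
```

The job is handed in at 21.6 s of the 58 s allowed: the cover is off and upright on bare worktop beside the printer, and the till roll is fully home across the open well; the hand-in call gave no verdict.

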